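# Set the telescopic stop rod one hole longer in its bench bracket

## Task

Lay the telescopic stop rod down with its foot plate in the slot of the bench bracket, and let go of it there while it is still at its short setting. Then take it again over the spring button, squeeze the button flush and draw the sleeve out, away from the bracket, to the very next hole, so that the button springs out there and locks. Leave the rod lying in the bracket and do not shift the other things on the table.

Things in the scene. Friction and masses are not known exactly. Their poses are not given: they have to be found in the camera images.
- stop_rod: telescopic stop rod lying level, axis along own +y, 26 mm up; z up; 0.39 kg, balance at y = 80 mm. Origin: middle of the underside of its black square foot plate (52 wide, 12 thick in y, 52 high). Then a bare 20 x 20 mm steel bar, y = 6 to 52 mm, and the aluminium sleeve round it, y = 52 to 172 when short. The spring button is on the bar at y = 132, height 26, on the -x side
- stop_rod_sleeve (a joint): how far the sleeve is drawn out along the rod's +y, m. Its -x face has three 17 mm holes 32 mm apart, joined by a slot for the button's stem: 0 = short (hole nearest the end plate), 0.032 = next hole, 0.064 = last; 1.5 mm play. Locked while the button is out; else it stays where left (1.5 N friction)
- stop_rod_button (a joint): how far the button is pressed in (rod's +x), m: 0 = out, locked; 0.007 = flush; sleeve free above 0.004. 4 N to start, 8 N flush. Once the sleeve has slid 4 mm its wall keeps the button in until the next hole comes and it springs out, if nothing covers it there (a pad set on the button that moves with the sleeve is clear by then)
- button_face (a point): centre of the button's outer end (round dark steel stem 10 mm thick, 7 mm proud of the sleeve's -x face when out); moves with the button
- sleeve_mid (a point): point on the axis of the 30 x 30 mm square aluminium sleeve, 40 mm from its foot-side edge (rod y = 92 mm when short), carried by the sleeve: a place to grip clear of the button. The sleeve is 120 mm long and ends in a black end plate (40 wide, 10 thick, 52 high) that rests on the table too
- bracket: grey steel bracket screwed to the table. Origin on the table, mid slot. Slot open above, 62 mm in x, 20 in y, 8 mm walls 46 high; its +y wall has a 28 mm gap for the rod's bar. Flanges reach 67 mm to each side in x. The rod lies on the table with its foot plate in the slot, its origin at the bracket's, +y along the bracket's +y (play 5 mm in x, 4 in y)
- offcut_0: sawn wood offcut, 36 x 70 x 20 mm, lying by; not to be shifted. Origin: centre of its underside
- offcut_6: sawn wood offcut, 22 x 64 x 12 mm, lying by; not to be shifted. Origin: centre of its underside
- offcut_1: sawn wood offcut, 35 x 77 x 20 mm, lying by; not to be shifted. Origin: centre of its underside
- square_block: planed hardwood block with a hole, 45 x 85 x 38 mm, lying by; not to be shifted. Origin: centre of its underside
- spanner: flat steel spanner, 44 x 201 x 8 mm, lying by; not to be shifted. Origin: centre of its underside
- sanding_block: cork sanding block, 59 x 104 x 31 mm, lying by; not to be shifted. Origin: centre of its underside
- tape_elec: black roll of tape lying flat, 51 mm across, 19 mm high, lying by; not to be shifted. Origin: centre of its underside
- fence_top (a point): point on the top edge of the table's own fixed pale fence, a board 18 mm thick standing 65 mm high, running straight away from the robot along world x over the whole working area; the rod starts to the right of it, the bracket is to the left: lift the rod over it

How it is judged:
On the way, in this order (a step that is already met when the one before it is completed fails the run):
1. the rod lies in the bracket, let go, still at its short setting (x of stop_rod in the frame of bracket between -0.012 and 0.012 m and y of stop_rod in the frame of bracket between -0.01 and 0.01 m and z of stop_rod in the frame of bracket below 0.005 m and angle between stop_rod's own z axis and vertical below 0.1 rad and y of sleeve_mid in the frame of bracket above 0.05 m and value of joint stop_rod_sleeve below 0.005 m and value of joint stop_rod_button below 0.002 m and contact force between stop_rod and the fingers below 0.1 N), for 0.2 s.
2. the button is squeezed in with the fingers, the rod still in the bracket (x of stop_rod in the frame of bracket between -0.012 and 0.012 m and y of stop_rod in the frame of bracket between -0.01 and 0.01 m and z of stop_rod in the frame of bracket below 0.005 m and angle between stop_rod's own z axis and vertical below 0.1 rad and value of joint stop_rod_button above 0.004 m and contact force between stop_rod and the fingers above 2 N), for 0.05 s.
3. the sleeve is drawn out to the next hole and the button has sprung out (x of stop_rod in the frame of bracket between -0.012 and 0.012 m and y of stop_rod in the frame of bracket between -0.01 and 0.01 m and z of stop_rod in the frame of bracket below 0.005 m and angle between stop_rod's own z axis and vertical below 0.1 rad and value of joint stop_rod_sleeve between 0.028 and 0.036 m and value of joint stop_rod_button below 0.002 m), for 0.1 s.
At the end, for the whole second after the job is handed in: The rod lies at rest, level, foot plate in the bracket's slot (origin within 12 mm in x, 10 mm in y of the bracket's, under 5 mm high, within 0.1 rad of level), pointing out of the gap; the sleeve is drawn out 28 to 36 mm and the button is out (pressed in under 2 mm) (all of step 3 and y of sleeve_mid in the frame of bracket above 0.05 m and linear speed of stop_rod below 0.01 m/s); the robot touches nothing.
It fails at once if one of the other listed things on the table was shifted by more than 30 mm (distance of any of offcut_0, offcut_6, offcut_1, square_block, spanner, sanding_block, tape_elec from where it was at the start of the episode above 0.03 m).
It fails at once if the sleeve was drawn past the next hole (value of joint stop_rod_sleeve above 0.042 m).
It also fails if it takes over 45 s, if anything falls off the work surface, if the arm or the gripper's body presses on something with over 40 N, if the wrist force passes 120 N, or if a joint passes its speed limit or range.

## Robot

A 7-joint arm with a two-finger parallel gripper is mounted at the origin on a cart in front of the work surface, level with it; the furniture and walls round the work are solid. World frame = base frame: x ahead of the robot, y to its left, z up, the work surface at z = 0. Lengths are in m, angles in rad, forces in N, time in s.
With the tool pointing down it reaches from about 0.4 to 0.85 m from the base axis. Payload 10.4 kg.
Tool frame: the origin (TCP) lies between the finger pads; the fingertips stand 11 mm ahead of it and the grasp point (between the pads) lies 8 mm behind it; x points along the fingers, y is the direction in which the jaws open and shut, and the axes are right-handed (so a half turn about x gives the same grasp; the last joint's range is limited). The gripper opens to 87 mm and grips with 3 to 60 N. Pads are 19 mm wide; open, the fingers measure 117 mm over their backs; the gripper's body (75 mm by 190 mm) begins 51 mm behind the grasp point.
Start: joints at [-1.226, 0.332, -0.065, 1.46, 0.022, 1.35, -0.088], TCP at [0.225, 0.583, 0.234] pointing down, gripper open.
Joint ranges: [-2.6, 2.6], [-0.5, 2.12], [-1.47, 1.34], [0.16, 2.42], [-1.27, 4.41], [0.06, 2.06], [-2.6, 2.6]. Speed limits (rad/s): [2.22, 2.22, 2.79, 2.79, 3.14, 3.14, 3.14].

## Interface

Orientations are given as a unit quaternion [x, y, z, w].
In Python, from bench import r, cams, ticket gives the robot as it stands. The module is installed in compiled form; this text tells all that it offers.
- The arm moves only by the tool drive_tool, never from a script. Its argument "moves" is text: rows parted by semicolons, each of 5 numbers parted by spaces: the shift along the world's x, y, z in m, then the turn about the world's z in degrees, then the closure, from 0 (fully open) to 1 (shut). In form: x y z twist grip; .... A call has 1 to 20 rows; each row shifts and turns the commanded pose from where the row before left it; what a row does not reach is not made up. A row lasts 1/8 s, in which the tool goes at most 62.5 mm and 10.7 degrees, less where a joint would pass 70% of its speed; a pose out of reach is approached as far as the arm can. A call is refused whole if a number of a shift passes 0.0625 or a number of a turn 10.7, either way. A call with a gripper value outside its range is refused whole. The fingers move at their own pace and stop on an object; "newtons" is the grip in N (left out, the last holds). Time passes only in rows, so rows that do not move let the fingers close. It gives the time, the measured TCP pose, the force and the opening at its end, in the units of the state.
- r.read_state(): the state, without advancing time (a new reading comes with each control period).
- cams.camera(name): name is "scene" or "top"; returns a dict with "color" (480x640x3 uint8, red, green, blue), "fx", "fy", "cx", "cy" (pixels), "extrinsics" (4x4, takes a point from camera to world coordinates). Camera axes: x right, y down, z forward; pixel columns grow to the right and rows downward; lengths in m; the calibration is good to about 2 mm. A picture is of the moment at which its call begins. There is no depth.
- ticket.close_job(): hands the job in, once; it reports no verdict.
The state is a dict: "time": time; "joint_positions": joint angles; "joint_vel": joint speeds; "joint_torque": joint torques, N m; "ee_pos": TCP position; "eef_rot": TCP orientation; "ft_force": force on the tool from outside, world axes, zero at the start; "torque": the same for the moment, N m; "width": finger opening in m.
Only numpy, scipy, OpenCV 4.12 (cv2) and the standard library are available. Lean on these libraries where they do the work, as an engineer would, in place of code of your own. Each camera call takes 0.05 s, during which the arm holds its last target.

## Working session

There is one attempt and no reset: what is moved stays moved. The work goes in short steps, Python scripts to look and compute and a tool call to move; the robot and the scene stay as the last step left them, time stands still between calls to the robot, and variables do not carry over. Pictures are saved under pics/ and viewed, and the job is handed in when it is done.

Besides the shell and the picture viewer there is one more tool, called after "Request:" as a command line: name --argument value ..., lists and objects as JSON in quotes. drive_tool: Moves the arm, as the interface text tells. Its arguments: {"type":"object","properties":{"moves":{"type":"string"},"newtons":{"type":"number"}},"required":["moves"]}

```bash
mkdir -p pics
python3 - <<'E'
from bench import r,cams,ticket
import cv2,numpy as np
for n in("scene","top"):
    c=cams.camera(n); cv2.imwrite(f"pics/{n}0.png",c["color"][:,:,::-1])
    print(n,c["fx"],c["fy"],c["cx"],c["cy"]);print(np.round(c["extrinsics"],4))
s=r.read_state()
print(s)
E
```

```text
scene 537.5485718468204 537.5485718468204 327.43122760100044 243.83940721096283
[[-0.9866 -0.0791  0.1428  0.3811]
 [-0.1619  0.5865 -0.7936  1.2657]
 [-0.021  -0.8061 -0.5914  0.9635]
 [ 0.      0.      0.      1.    ]]
top 534.592771080823 534.592771080823 313.53354188786653 238.3574523048452
[[ 0.0083 -0.9812  0.1927  0.3615]
 [-0.9999 -0.0061  0.0118  0.0859]
 [-0.0104 -0.1928 -0.9812  1.2235]
 [ 0.      0.      0.      1.    ]]
{'time': 0.1, 'joint_positions': array([-1.2256188 ,  0.33280318, -0.06472132,  1.46082218,  0.02162484,
        1.34985157, -0.08851282]), 'joint_vel': array([ 1.44116437e-04, -4.82890426e-04,  1.18664935e-03, -5.07553373e-03,
       -2.48558665e-04, -3.42379289e-04, -7.40103018e-05]), 'joint_torque': array([ 1.50705626e-03, -6.24551010e+01,  2.46630219e-02, -3.90712631e+01,
       -6.14617020e-02,  3.64584010e-02,  5.73289026e-05]), 'ee_pos': array([0.22460215, 0.58292606, 0.23285374]), 'eef_rot': array([ 0.12886993,  0.69524003, -0.1297031 ,  0.69513376]), 'ft_force': array([ 1.03883639,  0.00505509, -0.41602041]), 'torque': array([ 0.00775571, -0.0097223 ,  0.01428955]), 'width': 0.08685771395401382}
```

View pics/scene0.png

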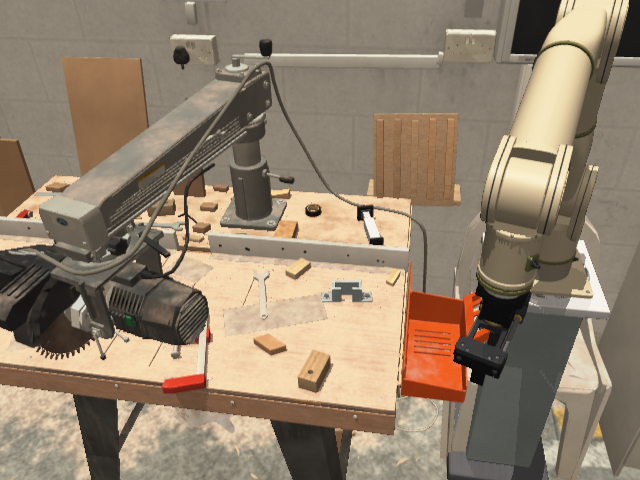

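View pics/top0.png

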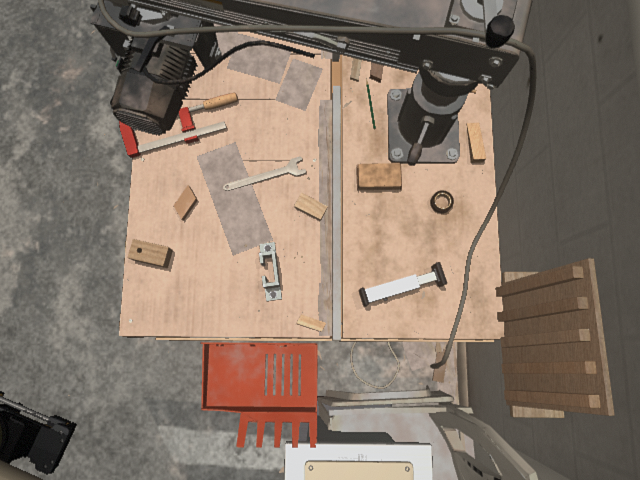

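Run:
```python
import cv2
t=cv2.imread("pics/top0.png"); 
a=cv2.resize(t[225:345,240:460],None,fx=3.6,fy=3.6,interpolation=cv2.INTER_CUBIC);cv2.imwrite("pics/tz.png",a)
t=cv2.imread("pics/scene0.png")
a=cv2.resize(t[190:320,270:420],None,fx=4.5,fy=4.5,interpolation=cv2.INTER_CUBIC);cv2.imwrite("pics/sz.png",a)
```

```text
(no output)
```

View pics/tz.png

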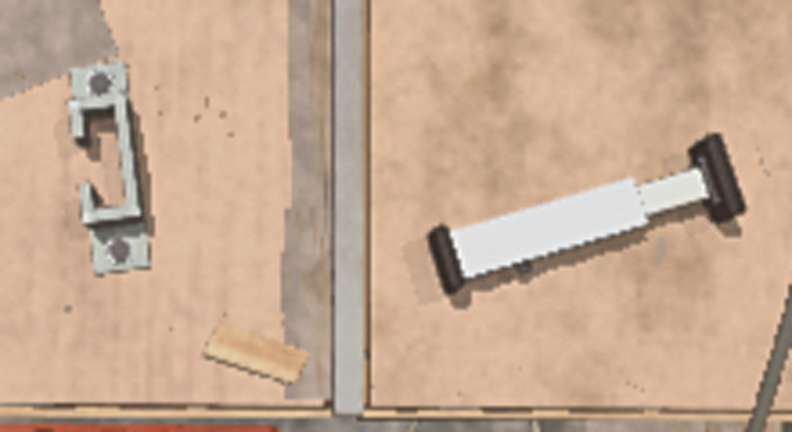

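View pics/sz.png

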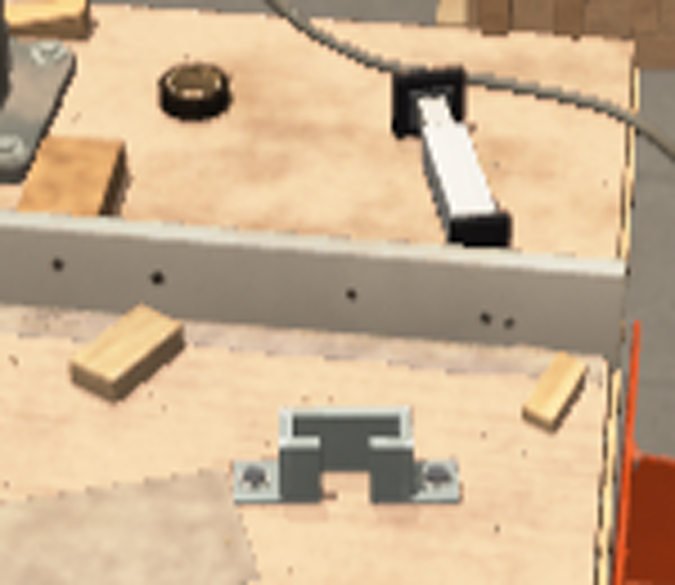

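```bash
cat > h.py <<'E'
import numpy as np,cv2
from bench import r,cams,ticket
def ray(c,u,v):
    E=c["extrinsics"];d=E[:3,:3]@np.array([(u-c["cx"])/c["fx"],(v-c["cy"])/c["fy"],1]);return E[:3,3],d
def onz(c,u,v,z):
    o,d=ray(c,u,v);return o+d*(z-o[2])/d[2]
def proj(c,P):
    E=c["extrinsics"];p=E[:3,:3].T@(np.asarray(P)-E[:3,3]);return c["fx"]*p[0]/p[2]+c["cx"],c["fy"]*p[1]/p[2]+c["cy"]
def snap(n,f,box=None,k=1):
    c=cams.camera(n);im=c["color"][:,:,::-1].copy()
    if box:im=cv2.resize(im[box[1]:box[3],box[0]:box[2]],None,fx=k,fy=k,interpolation=cv2.INTER_CUBIC)
    cv2.imwrite("pics/"+f,im);return c
E
python3 - <<'E'
from h import *
from scipy.spatial.transform import Rotation as R
c=cams.camera("top");s=cams.camera("scene")
im=cv2.cvtColor(c["color"],cv2.COLOR_RGB2HSV)
m=((im[...,1]<25)&(im[...,2]>190)).astype(np.uint8); m2=np.zeros_like(m); m2[250:320,345:435]=m[250:320,345:435]
cs,_=cv2.findContours(m2,cv2.RETR_EXTERNAL,cv2.CHAIN_APPROX_NONE);k=max(cs,key=cv2.contourArea)
print(cv2.minAreaRect(k),cv2.contourArea(k))
print("box",[np.round(onz(c,*p,.041)[:2],4) for p in cv2.boxPoints(cv2.minAreaRect(k))])
z=lambda p,h:np.round(onz(c,240+(p[0]+.5)/3.6-.5,225+(p[1]+.5)/3.6-.5,h),4)
for nm,ps,h in[("sleeve",[(632,178),(650,222),(452,232),(468,278)],.041),("foottop",[(692,143),(716,134),(745,212),(722,222)],.052),("endtop",[(430,228),(446,225),(468,286),(452,293)],.052),
  ("brk",[(68,103),(128,93),(141,213),(85,222)],.046),("flange",[(73,65),(127,60),(150,268),(96,275)],.005),("fence",[(335,200),(363,200),(335,400),(363,400)],.065),("off",[(203,353),(225,322),(308,350),(292,384)],.012)]:
    P=[z(p,h) for p in ps];print(nm,*[x[:2] for x in P],"mean",np.mean(P,0)[:2])
zs=lambda p,h:np.round(onz(s,270+(p[0]+.5)/4.5-.5,190+(p[1]+.5)/4.5-.5,h),4)
for nm,ps,h in[("brktop",[(281,407),(411,405),(412,447),(280,447)],.046),("brkbase +y",[(234,502),(459,500)],.0),("endtop",[(447,214),(510,211)],.052),("foottop",[(395,70),(464,68)],.052)]:
    print("S",nm,*[zs(p,h)[:2] for p in ps])
st=r.read_state();print(R.from_quat(st["eef_rot"]).as_matrix().round(3))
E
```

```text
((400.6009521484375, 285.16973876953125), (13.313786506652832, 70.97493743896484), 73.3007583618164) 767.5
box [array([ 0.4804, -0.014 ]), array([ 0.5269, -0.1655]), array([ 0.4985, -0.173 ]), array([ 0.4524, -0.0221])]
sleeve [ 0.5144 -0.1264] [ 0.4873 -0.1366] [ 0.4802 -0.0151] [ 0.4522 -0.0246] mean [ 0.483525 -0.075675]
foottop [ 0.5348 -0.1617] [ 0.5405 -0.1766] [ 0.4926 -0.1925] [ 0.4864 -0.1783] mean [ 0.513575 -0.177275]
endtop [ 0.4815 -0.0008] [ 0.4834 -0.0106] [ 0.4465 -0.0235] [ 0.4422 -0.0138] mean [ 0.4634   -0.012175]
brk [0.5581 0.2227] [0.5647 0.1855] [0.49   0.1759] [0.4842 0.2102] mean [0.52425  0.198575]
flange [0.5898 0.2249] [0.5933 0.1901] [0.4597 0.1726] [0.4551 0.2066] mean [0.524475 0.19855 ]
fence [0.4967 0.0573] [0.4968 0.0404] [0.3778 0.0572] [0.3779 0.0406] mean [0.4373   0.048875]
off [0.4067 0.1381] [0.4259 0.1246] [0.409  0.0727] [0.3881 0.0825] mean [0.407425 0.104475]
S brktop [0.5643 0.1925] [0.489  0.1802] [0.4843 0.2173] [0.5594 0.2278]
S brkbase +y [0.5875 0.2279] [0.4569 0.2078]
S endtop [ 0.4868 -0.006 ] [ 0.4468 -0.0147]
S foottop [ 0.5406 -0.1748] [ 0.4927 -0.1837]
[[-0.     0.36   0.933]
 [-0.001  0.933 -0.36 ]
 [-1.    -0.001  0.   ]]
```

Request:
drive_tool --moves "0.03 -0.01 0 -3 0; 0.045 -0.02 0 -3.3 0; 0.045 -0.02 0 -3.3 0;0.045 -0.02 0 -3.3 0;0.015 -0.045 0 -3.3 0;0.01 -0.05 0 -3.3 0;0.01 -0.05 0 -3.3 0;0.01 -0.05 0 -3.3 0;0.01 -0.05 0 -3.3 0;0.01 -0.05 0 -3.3 0;0.01 -0.05 0 -3.3 0;0.01 -0.05 0 -3.3 0;0.01 -0.05 0 -3.3 0;0.004 -0.05 0 -3.3 0;0 -0.05 0 -3.3 0;0 -0.05 0 -3.3 0;0 -0.05 -0.03 0 0;0 -0.007 -0.03 0 0;0 0 0 0 0" --newtons 30

```text
time: 2.58
ee_pos: [0.4871, -0.1401, 0.1721]
eef_rot: [0.424, 0.567, -0.425, 0.565]
ft_force: [-0.1, -0.2, -1.0]
width: 0.0874
```

Request:
drive_tool --moves "0.001 0.03 -0.03 0.8 0; 0 0.021 -0.03 0 0; 0 0 -0.02 0 0; 0 0 0 0 0"

```text
time: 3.08
ee_pos: [0.4896, -0.0871, 0.0937]
eef_rot: [0.419, 0.57, -0.419, 0.569]
ft_force: [0.5, -0.5, -0.0]
width: 0.0867
```

Run:
```python
from h import *
snap("top","t1.png",(240,200,480,360),3.3);snap("scene","s1.png",(270,140,470,300),4)
print(r.read_state()["ee_pos"])
```

```text
[ 0.49057256 -0.08779041  0.09506476]
```

View pics/t1.png

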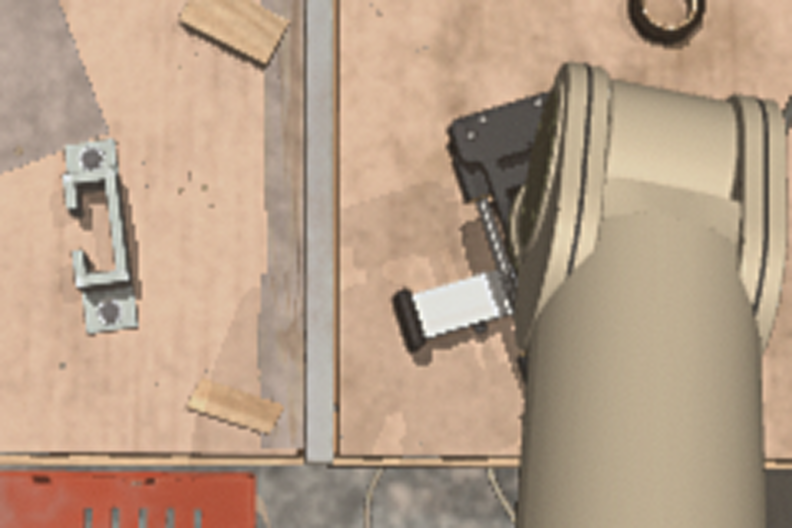

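View pics/s1.png

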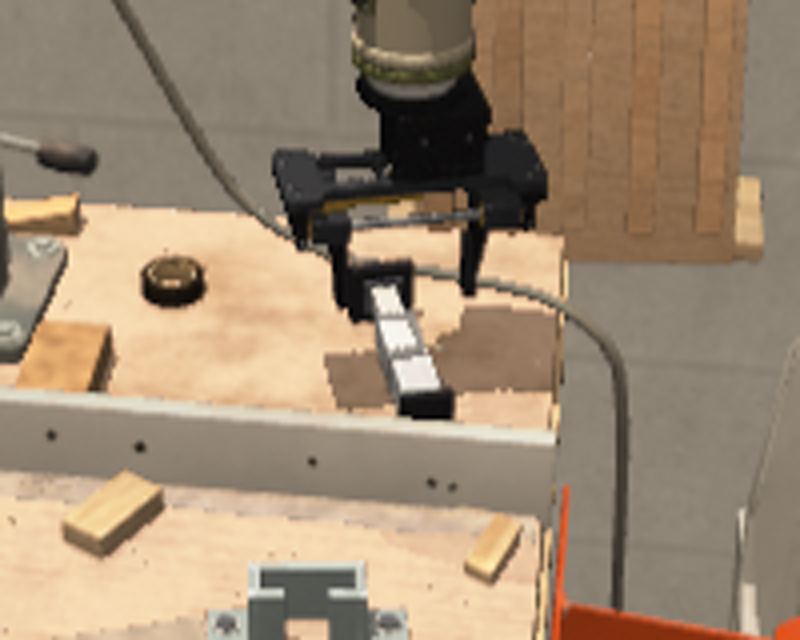

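Request:
drive_tool --moves "-0.002 0 -0.025 0 0; 0 0 -0.025 0 0;0 0 -0.015 0 0;0 0 -0.009 0 0;0 0 0 0 0; 0 0 0 0 0.5; 0 0 0 0 0.7;0 0 0 0 1;0 0 0 0 1;0 0 0 0 1;0 0 0 0 1" --newtons 30

```text
time: 4.55
ee_pos: [0.4877, -0.0878, 0.0196]
eef_rot: [0.419, 0.569, -0.419, 0.569]
ft_force: [0.0, 0.1, -0.7]
width: 0.0352
```

Request:
drive_tool --moves "0 0 0 0 1;0 0 0 0 1;0 0 0 0 1"

```text
time: 4.92
ee_pos: [0.4877, -0.0878, 0.0196]
eef_rot: [0.42, 0.569, -0.419, 0.569]
ft_force: [0.3, -0.1, -0.0]
width: 0.0297
```

Request:
drive_tool --moves "0 0 0.01 0 1;0 0 0.03 0 1;0 0 0.04 0 1;0 0.01 0.04 0 1;0.003 0.04 0 -1 1;0.003 0.04 0 -1 1;0.003 0.04 0 -1 1;0.003 0.04 0 -1 1;0.003 0.04 0 -1 1;0.003 0.04 0 -1 1;0.003 0.04 0 -1 1;0.003 0.04 0 -1 1;0 0.04 0 -1 1;0 0.01 0 0 1;0 0 0 0 1; 0 0 0 0 1"

```text
time: 6.92
ee_pos: [0.5121, 0.2905, 0.1397]
eef_rot: [0.463, 0.534, -0.464, 0.534]
ft_force: [0.1, -0.8, -2.5]
width: 0.0296
```

Run:
```python
from h import *
snap("top","t2.png",(200,180,360,300),5);snap("scene","s2.png",(270,190,430,310),5)
print(r.read_state()["ee_pos"])
```

```text
[0.51209648 0.29071094 0.13975454]
```

View pics/t2.png

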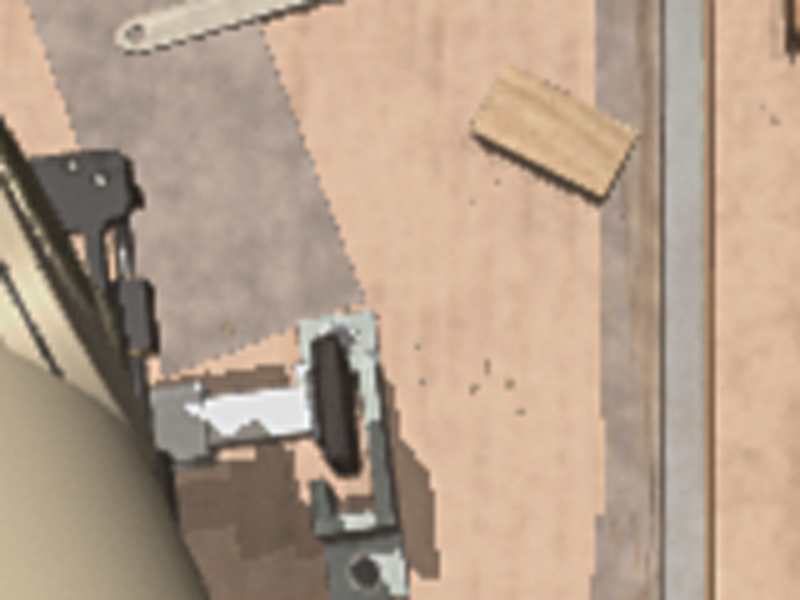

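View pics/s2.png

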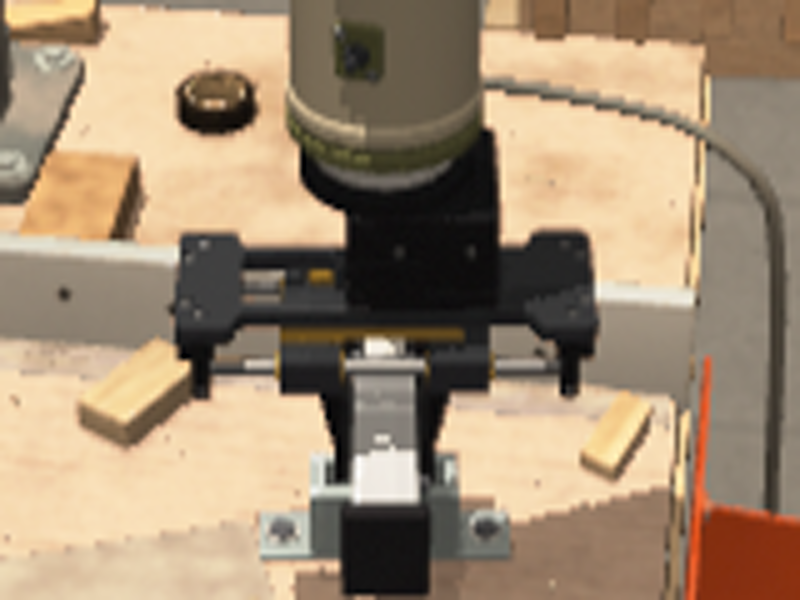

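Run:
```python
from h import *
from scipy.spatial.transform import Rotation as R
s=r.read_state();M=R.from_quat(s["eef_rot"]).as_matrix();print(s["ee_pos"],M[:,1],np.degrees(np.arctan2(M[1,1],M[0,1])), M[:,0])
c=cams.camera("top")
g=c["color"].max(2)
print(g[242:280,258:278][::3])
z=.172
q=lambda p,h:onz(c,200+(p[0]+.5)/5-.5,180+(p[1]+.5)/5-.5,h)
for p in[(312,336),(335,475),(343,333),(360,470)]: print(q(p,z)[:2].round(4), q(p,.120)[:2].round(4))
print("sleeve foot corners?",[q(p,.161)[:2].round(4) for p in[(310,385),(313,434)]])
```

```text
[0.51209648 0.29071094 0.13975454] [9.89986172e-01 1.41164258e-01 1.75334297e-04] 8.115222540006814 [ 2.24191365e-04 -3.30197384e-04 -9.99999920e-01]
[[175 173 170 170 168 169 175 176 178 218 193 154 177 186 189 200 178 204
  222 218]
 [187 163 199 203 202 201 217 223 169 142 137 168 185 181 194 197 191 176
  218 224]
 [216 180 203 206  86  60  70  73  69  57 107 110 119 175 195 199 203 143
  212 223]
 [222 211 186 203  94  67  74  79  80  56  45 101 197 201 207 203 166 161
  215 225]
 [210 214 233 131  64  59  75  79  81  58  47  47  91 106 203 203 200  77
  125 220]
 [201 219 233 144  91  60  77  80  79  70  53  50  53  84 192 204 204 101
   74 120]
 [226 229 235 148 103  56  73  80  78  77  57  44  58 111 123 197 203 185
   81 118]
 [227 228 233 239 133  65  63  80  80  77  61  43  59 162 167 194 194 195
   82  91]
 [184 160 124 108 103  82  59  82  81  75  68  48  47 115 207 132 102 105
   87  68]
 [205 224 230 232 227 162  66  74  80  73  74  52  39  75 216 166 114 107
  106  68]
 [127 219 224 221 218 225 221  98  43  45  49  45  42  55 155 204 117 106
  101  70]
 [123 200 222 215 204 198 165 216 227 135 117 115 133 142 204 206 129 108
  108 101]
 [117 132 225 222 109 103 111  62  82 207 226 207 195 198 199 194 131 110
  109 109]]
[0.5502 0.2014] [0.5596 0.2072]
[0.4944 0.1908] [0.5009 0.196 ]
[0.5515 0.1891] [0.5609 0.1942]
[0.4964 0.181 ] [0.5031 0.1857]
sleeve foot corners? [array([0.5321, 0.2029]), array([0.5122, 0.2012])]
```

Run:
```python
from h import *
c=cams.camera("top")
for u,v in[(264.5,254),(265.2,259),(266.2,269)]:print(onz(c,u,v,.172)[:2])
g=c["color"].max(2)
print(g[243:278,260:272])
```

```text
[0.53566742 0.19606301]
[0.52558834 0.19440539]
[0.50553555 0.1919028 ]
[[181 180 180 174 186 189 193 211 205 199 196 196]
 [208 208 200 201 204 206 176 198 192 204 196 194]
 [203 204 199 203 215 225 170 141 137 167 184 182]
 [204 206 189 194 213 151 111 106 107 124 211 150]
 [207 196 117 107  99  64  65  88 114 108 121 197]
 [202 162  67  64  70  74  64  75 107 109 120 175]
 [204 170  68  67  71  79  71  50  69 103 175 204]
 [201 208  80  67  73  79  77  49  48  97 169 200]
 [187 204  79  66  75  79  79  53  47 105 197 201]
 [150 186  80  66  75  78  79  55  43  83 201 201]
 [224 210  97  66  75  79  79  57  43  71 195 194]
 [189 122  68  64  76  81  80  60  47  51 109 109]
 [169 102  64  62  76  80  80  61  46  47  59  75]
 [206 117  69  59  75  82  78  57  51  46  51  75]
 [235 136  81  58  76  81  79  65  51  44  55  84]
 [238 144  89  57  77  83  79  69  53  47  73 115]
 [236 146 104  59  76  82  80  71  51  47  72 113]
 [236 160 106  57  76  80  80  76  56  43  61 110]
 [234 153 104  55  73  82  80  75  57  43  60 135]
 [234 154 105  58  71  81  81  77  59  40  73 203]
 [233 193 117  64  69  82  79  75  56  39  72 200]
 [236 242 132  63  62  84  81  75  61  42  57 163]
 [229 228 131  69  61  81  80  75  62  45  59 155]
 [125 110 114  81  57  81  82  76  66  47  47 123]
 [112 117 104  72  55  84  79  76  67  48  49 123]
 [227 228 167  85  51  80  79  74  67  51  47 115]
 [230 232 229 161  66  78  78  75  71  52  40  88]
 [227 225 230 227  99  73  76  74  71  56  38  75]
 [224 222 223 223 132  72  63  61  59  53  39  73]
 [225 220 220 219 152  77  44  44  48  47  40  69]
 [221 219 222 226 220 158  77  40  41  42  39  55]
 [220 220 221 219 217 226 160  63  46  47  59  71]
 [220 215 204 199 167 217 225 136 117 112 131 143]
 [220 175 108 105 107 133 216 225 223 208 211 212]
 [217 180  96 101 107  71 141 225 227 210 211 215]]
```

Request:
drive_tool --moves "-0.002 0.0035 -0.03 0 1; 0 0 -0.03 0 1;0 0 -0.005 0 1;0 0 0 0 1; 0 0 0 0 1"

```text
time: 7.75
ee_pos: [0.5106, 0.2961, 0.076]
eef_rot: [0.464, 0.534, -0.462, 0.535]
ft_force: [-0.8, 0.0, -3.3]
width: 0.0299
```

Run:
```python
from h import *
snap("top","t3.png",(220,200,340,290),6.6);snap("scene","s3.png",(290,220,410,310),6.6)
print(r.read_state()["ee_pos"])
```

```text
[0.51030966 0.29604065 0.07569562]
```

View pics/t3.png

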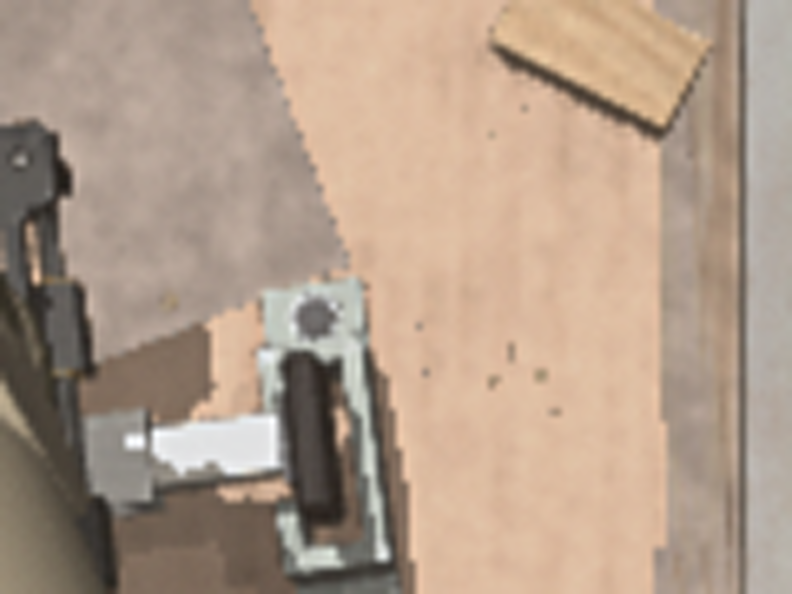

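View pics/s3.png

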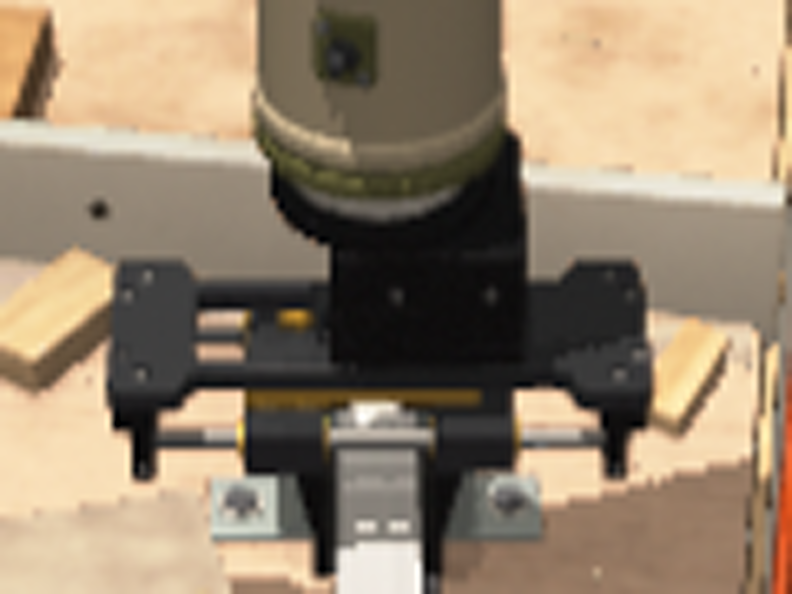

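Run:
```python
from h import *
c=cams.camera("top")
g=c["color"].max(2)
for i in range(250,290):print(i,*g[i,257:282])
```

```text
250 221 221 221 197 204 201 205 217 149 118 100 104 114 165 196 197 164 147 135 213 222 218 219 220 222
251 220 221 212 182 195 196 200 205 174 180 135 180 189 193 197 206 203 166 160 217 224 219 216 218 221
252 218 206 176 147 181 178 172 193 189 201 196 207 203 198 197 208 216 201 129 205 225 218 218 218 220
253 210 179 216 228 223 195 114 109 90 93 119 193 207 194 191 214 210 197 85 156 219 220 216 221 222
254 212 205 211 232 221 154 69 68 72 74 59 109 163 115 104 203 204 200 75 125 220 220 219 218 222
255 211 207 200 205 203 100 53 69 75 80 53 52 71 58 72 200 204 209 79 98 207 220 218 220 220
256 216 211 190 199 203 121 61 71 77 83 61 47 51 57 75 197 204 212 89 81 140 204 218 217 219
257 217 202 169 196 202 152 68 69 78 82 64 48 48 65 85 191 205 205 101 74 120 137 215 220 218
258 204 201 159 201 204 189 78 72 78 80 67 50 50 92 117 185 202 202 125 75 122 134 221 224 221
259 204 202 152 205 191 133 59 73 79 82 71 50 50 90 112 147 199 204 166 76 123 136 224 224 221
260 207 208 173 191 133 99 57 71 79 84 74 50 49 74 110 122 195 205 184 79 118 136 224 225 222
261 209 204 160 178 147 1
[... 2022 characters left out ...]
06 110 101 118 214 148 70 125 139
283 108 108 109 113 107 85 107 170 174 167 194 202 211 211 121 104 108 108 105 121 214 204 87 120 140
284 107 105 107 108 109 84 109 128 204 205 207 210 214 209 143 113 112 110 109 119 205 201 84 108 136
285 102 103 105 110 107 91 119 123 200 202 194 201 203 200 182 116 96 83 73 68 77 77 59 107 128
286 100 100 104 106 106 107 115 109 121 145 110 89 80 75 74 61 63 63 64 62 60 64 69 98 130
287 100 99 107 109 110 108 90 64 58 68 60 57 56 60 61 65 68 71 82 82 87 97 109 102 129
288 102 106 104 106 107 109 108 87 67 64 71 80 79 79 87 96 96 97 109 107 106 108 106 95 128
289 117 120 107 108 107 105 106 107 99 99 97 97 98 95 98 109 113 108 105 104 105 104 104 113 127
```

Run:
```python
from h import *
c=cams.camera("top")
b=np.array([.5243,.1985]);a=np.radians(8);X=np.array([np.cos(a),np.sin(a)]);Y=np.array([-X[1],X[0]])
f=lambda u,v,z:(lambda p:print((u,v),p.round(4),"brk mm",((p-b)@X*1e3).round(1),((p-b)@Y*1e3).round(1)))(onz(c,u,v,z)[:2])
print("wall");f(274.7,256,.046);f(276.1,265,.046);f(277.4,275,.046)
print("foot");f(265.1,264.5,.108);f(263.8,254,.108);f(266.6,275,.108)
f(262.2,265,.108);f(267.5,265,.108)
```

```text
wall
(274.7, 256) [0.5522 0.1864] brk mm 25.9 -15.9
(276.1, 265) [0.5319 0.1828] brk mm 5.3 -16.6
(277.4, 275) [0.5096 0.1794] brk mm -17.3 -16.8
foot
(265.1, 264.5) [0.5238 0.2009] brk mm -0.1 2.5
(263.8, 254) [0.5463 0.2043] brk mm 22.5 2.6
(266.6, 275) [0.5016 0.1972] brk mm -22.7 1.9
(262.2, 265) [0.5227 0.207 ] brk mm -0.4 8.6
(267.5, 265) [0.5228 0.1958] brk mm -1.8 -2.4
```

Request:
drive_tool --moves "0 -0.002 -0.015 0 1; 0 0 -0.01 0 1;0 0 -0.01 0 1;0 0 -0.01 0 1; 0 0 0 0 1;0 0 0 0 1"

```text
time: 8.7
ee_pos: [0.5099, 0.2939, 0.0298]
eef_rot: [0.463, 0.535, -0.463, 0.535]
ft_force: [0.7, 1.6, -3.1]
width: 0.0297
```

Request:
drive_tool --moves "0 0 -0.006 0 1; 0 0 -0.003 0 1;0 0 -0.001 0 1;0 0 0 0 1"

```text
time: 9.2
ee_pos: [0.5098, 0.2937, 0.0196]
eef_rot: [0.463, 0.535, -0.463, 0.535]
ft_force: [-0.3, 0.6, -2.5]
width: 0.0297
```

Request:
drive_tool --moves "0 0 -0.001 0 1; 0 0 0 0 1"

```text
time: 9.45
ee_pos: [0.5098, 0.2938, 0.0196]
eef_rot: [0.463, 0.535, -0.463, 0.534]
ft_force: [-4.0, -2.9, 9.3]
width: 0.0296
```

Request:
drive_tool --moves "0 0 0 0 0.8; 0 0 0 0 0.5;0 0 0 0 0.2;0 0 0 0 0; 0 0 0 0 0;0 0 0 0 0;0 0 0.04 0 0;0 0 0.06 0 0;0 0.06 0.06 0 0;0 0.06 0.0 0 0;0 0.06 0 0 0;0 0 0 0 0"

```text
time: 10.95
ee_pos: [0.5066, 0.4636, 0.1613]
eef_rot: [0.461, 0.537, -0.461, 0.535]
ft_force: [-0.3, -0.9, 0.3]
width: 0.0872
```

Run:
```python
from h import *
snap("top","t4.png",(170,220,310,320),5.6);snap("scene","s4.png",(290,240,430,340),5.6)
print(r.read_state()["ee_pos"])
```

```text
[0.50947807 0.4580646  0.1620729 ]
```

View pics/t4.png

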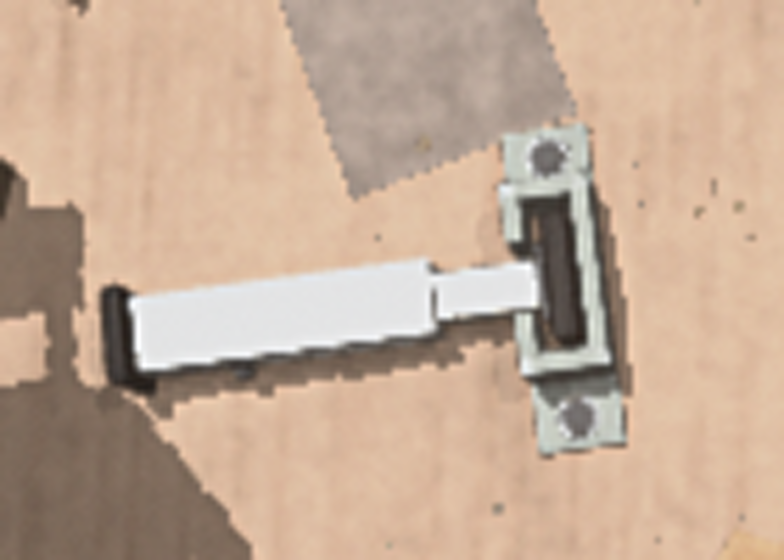

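View pics/s4.png

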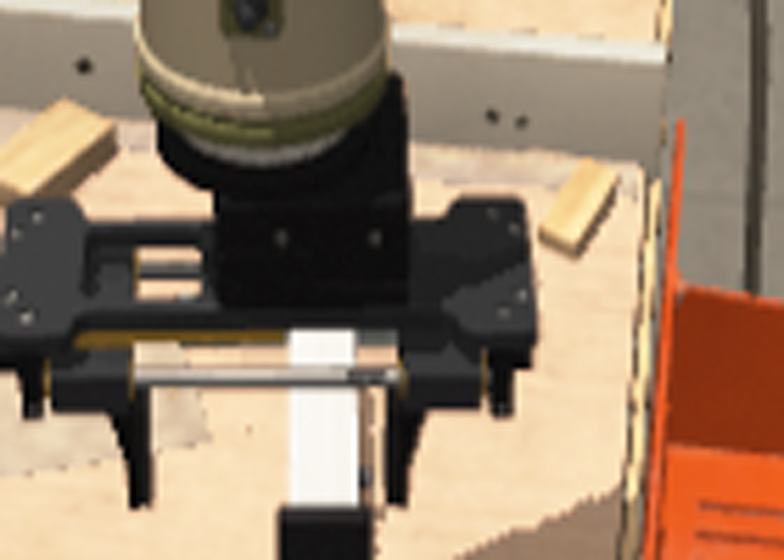

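Run:
```python
from h import *
c=cams.camera("top");s=cams.camera("scene")
q=lambda p,h:onz(c,170+(p[0]+.5)/5.6-.5,220+(p[1]+.5)/5.6-.5,h)[:2].round(4)
e=[q((431,259),.041),q((437,334),.041)];d=[q((131,297),.041),q((141,371),.041)]
print(e,d); m=(e[0]+e[1])/2;n=(d[0]+d[1])/2;u=(n-m)/np.linalg.norm(n-m);print(m,n,np.linalg.norm(n-m),np.degrees(np.arctan2(-u[0],u[1])),"origin",m-.052*u,"btn",m+.08*u)
print("button px",q((243,373),.026)); print("foot top",[q(p,.052) for p in[(537,200),(560,342),(568,197),(583,340)]])
print("scene button",onz(s,290+366/5.6,240+478/5.6,.026)[:2], "endplate top",[onz(s,290+a/5.6,240+b/5.6,.052)[:2] for a,b in[(280,510),(368,508)]])
st=r.read_state();print(st["ee_pos"])
```

```text
[array([0.5303, 0.2492]), array([0.5003, 0.2459])] [array([0.5142, 0.3685]), array([0.4847, 0.363 ])]
[0.5153  0.24755] [0.49945 0.36575] 0.11925796619094259 7.637503283211653 origin [0.52221107 0.1960113 ] btn [0.50466759 0.3268403 ]
button px [0.4858 0.3254]
foot top [array([0.5526, 0.2064]), array([0.4962, 0.1959]), array([0.5539, 0.1941]), array([0.497 , 0.1869])]
scene button [0.48546151 0.33033767] endplate top [array([0.51593561, 0.38000307]), array([0.47961695, 0.3736377 ])]
[0.51048978 0.45643853 0.1628227 ]
```

Request:
drive_tool --moves "-0.003 -0.05 0 0 0; -0.003 -0.05 -0.02 0 0;0 -0.027 -0.04 0 0;0 0 -0.03 0 0;0 0 0 0 0; 0 0 0 0 0"

```text
time: 11.9
ee_pos: [0.5045, 0.3311, 0.0743]
eef_rot: [0.464, 0.534, -0.462, 0.535]
ft_force: [-0.0, -0.2, 0.1]
width: 0.0867
```

Request:
drive_tool --moves "0 -0.002 -0.02 0 0;0 0 -0.02 0 0;0 0 -0.01 0 0;0 0 -0.005 0 0; 0 0 0 0 0;0 0 0 0 0"

```text
time: 12.65
ee_pos: [0.504, 0.3292, 0.0183]
eef_rot: [0.463, 0.535, -0.463, 0.535]
ft_force: [-0.3, -0.4, -0.2]
width: 0.0869
```

Run:
```python
from h import *
snap("top","t5.png",(170,220,310,320),5.6);snap("scene","s5.png",(290,240,430,340),5.6)
print(r.read_state()["ee_pos"])
```

```text
[0.50401473 0.32909921 0.01828223]
```

View pics/s5.png

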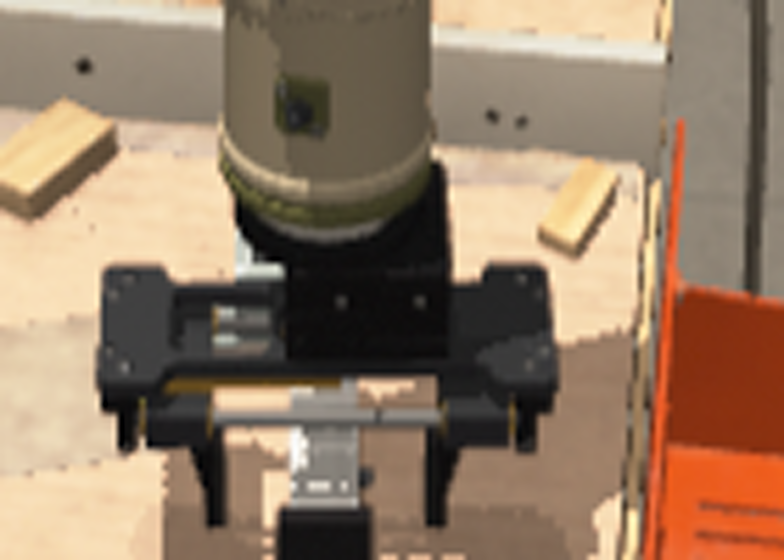

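View pics/t5.png

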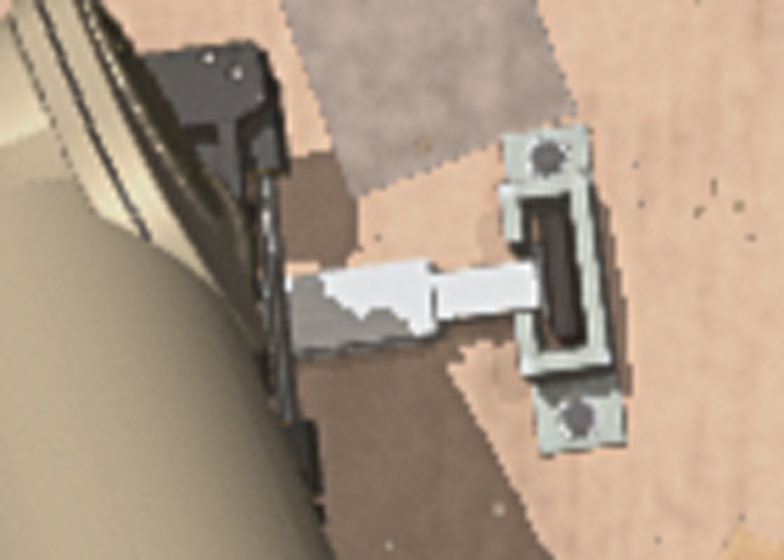

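Run:
```python
from h import *
s=cams.camera("scene")
for p in[(206,526),(225,526),(427,526),(446,526)]:print(onz(s,290+(p[0]+.5)/5.6-.5,240+(p[1]+.5)/5.6-.5,.0073)[:2].round(4))
for z in(.026,):print("btn",onz(s,290+(366.5)/5.6-.5,240+(477)/5.6-.5,z)[:2].round(4))
print(proj(s,[.504,.329,.0073]))
```

```text
[0.5544 0.3495]
[0.5462 0.3483]
[0.4588 0.3358]
[0.4506 0.3346]
btn [0.4867 0.3282]
(np.float64(347.8806723636536), np.float64(329.646160190833))
```

Request:
drive_tool --moves "0 0 0 0 0.4;0 0 0 0 0.5;0 0 0 0 0.6;0 0 0 0 0.65;0 0 0 0 0.7;0 0 0 0 1;0 0 0 0 1;0 0 0 0 1;0 0 0 0 1;0 0 0 0 1;0 0 0 0 1" --newtons 30

```text
time: 14.18
ee_pos: [0.5037, 0.3289, 0.0177]
eef_rot: [0.463, 0.535, -0.463, 0.535]
ft_force: [0.2, 1.4, -3.0]
width: 0.0298
```

Request:
drive_tool --moves "0 0 0 0 1;-0.0003 0.002 0 0 1;-0.0004 0.003 0 0 1;-0.0004 0.003 0 0 1;-0.0004 0.003 0 0 1;-0.0004 0.003 0 0 1;-0.0004 0.003 0 0 1;-0.0004 0.003 0 0 1;-0.0004 0.003 0 0 1;-0.0004 0.003 0 0 1;0 0 0 0 1;0 0 0 0 1"

```text
time: 15.68
ee_pos: [0.5004, 0.354, 0.0177]
eef_rot: [0.463, 0.534, -0.463, 0.535]
ft_force: [0.7, -4.7, 0.3]
width: 0.0301
```

Run:
```python
from h import *
snap("top","t6.png",(170,220,310,320),5.6)
print(r.read_state()["ee_pos"],r.read_state()["ft_force"])
```

```text
[0.50042573 0.35399445 0.01769586] [-0.18132554 -5.39042991 -0.04357199]
```

View pics/t6.png

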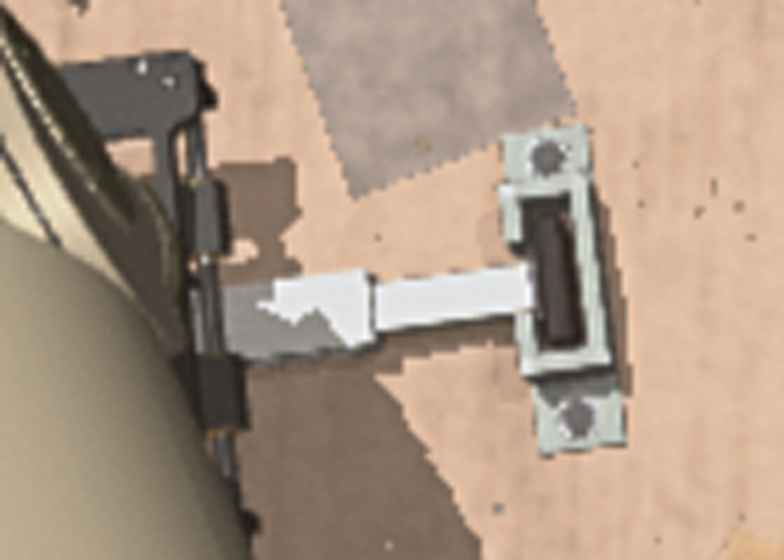

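Request:
drive_tool --moves "-0.0003 0.002 0 0 1;-0.0003 0.002 0 0 1;-0.0003 0.002 0 0 1;-0.0001 0.001 0 0 1;-0.0001 0.001 0 0 1;0 0 0 0 1;0 0 0 0 1"

```text
time: 16.6
ee_pos: [0.499, 0.3631, 0.0177]
eef_rot: [0.463, 0.535, -0.463, 0.535]
ft_force: [0.5, -2.9, -0.6]
width: 0.0297
```

Request:
drive_tool --moves "-0.0001 0.001 0 0 1;0 0 0 0 1;0 0 0 0 1"

```text
time: 16.98
ee_pos: [0.4988, 0.3643, 0.0177]
eef_rot: [0.463, 0.535, -0.463, 0.535]
ft_force: [0.0, -0.7, -1.9]
width: 0.0301
```

Request:
drive_tool --moves "-0.0001 0.001 0 0 1;0 0 0 0 1;0 0 0 0 1"

```text
time: 17.35
ee_pos: [0.4988, 0.365, 0.0177]
eef_rot: [0.463, 0.535, -0.463, 0.535]
ft_force: [-0.3, -1.7, -2.3]
width: 0.0295
```

Run:
```python
from h import *
snap("top","t7.png",(170,220,310,320),5.6);snap("scene","s7.png",(290,240,430,340),5.6)
print(r.read_state()["ee_pos"],r.read_state()["ft_force"])
```

```text
[0.49880592 0.36502775 0.01773006] [-0.49694198 -1.12028599 -2.54454093]
```

View pics/t7.png

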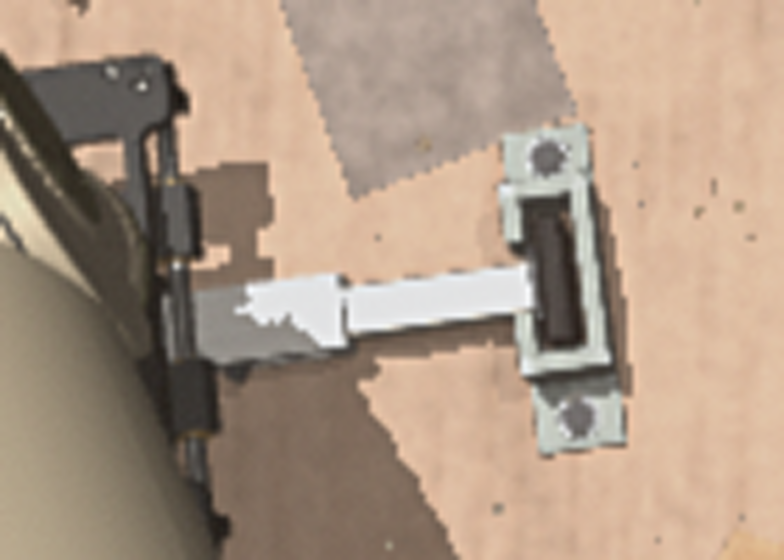

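View pics/s7.png

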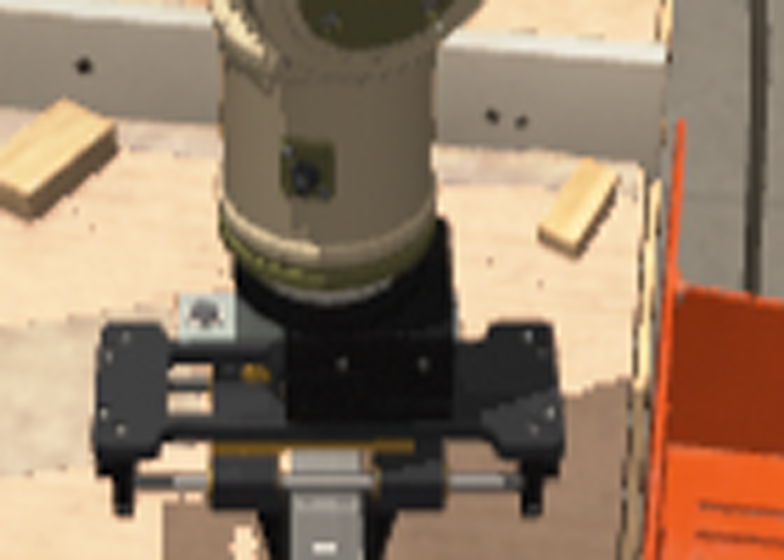

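Request:
drive_tool --moves "-0.0001 0.001 0 0 1;0 0.0005 0 0 1;0 0 0 0 1;0 0 0 0 1"

```text
time: 17.95
ee_pos: [0.4989, 0.3652, 0.0177]
eef_rot: [0.463, 0.534, -0.464, 0.535]
ft_force: [-1.0, -6.1, 1.1]
width: 0.0293
```

Request:
drive_tool --moves "0.0001 -0.0015 0 0 1;0 0 0 0 0.8;0 0 0 0 0.5;0 0 0 0 0.2;0 0 0 0 0; 0 0 0 0 0;0 0 0 0 0;0 0 0.04 0 0;0 0 0.06 0 0;0 0.06 0.06 0 0;0 0.06 0.0 0 0;0 0.05 0 0 0;0 0 0 0 0;0 0 0 0 0"

```text
time: 19.7
ee_pos: [0.4992, 0.5185, 0.1615]
eef_rot: [0.463, 0.534, -0.463, 0.535]
ft_force: [0.1, 0.3, 0.4]
width: 0.0869
```

Run:
```python
from h import *
c=snap("top","t8.png",(150,220,310,320),5);snap("top","t8f.png")
```

```text
(no output)
```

View pics/t8.png

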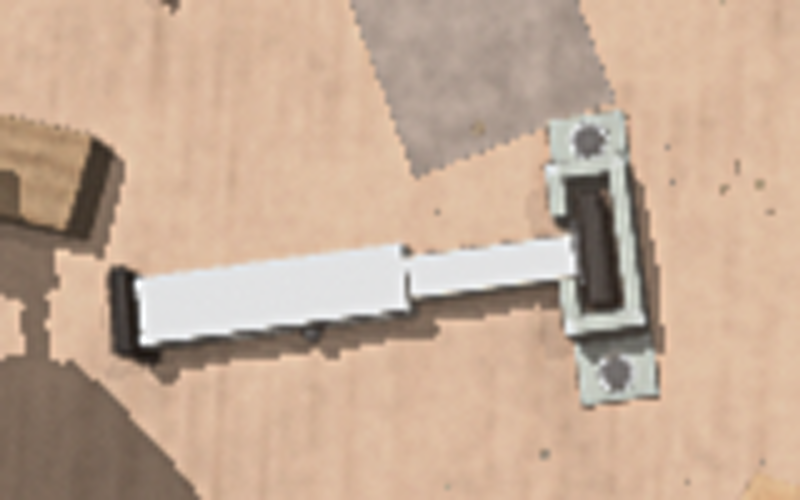

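View pics/t8f.png

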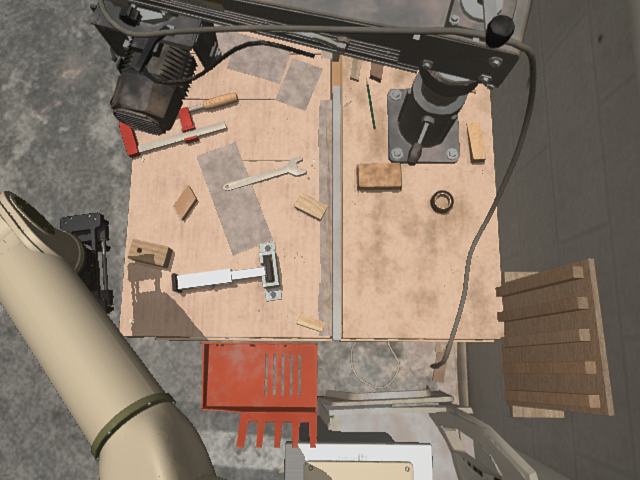

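```bash
python3 -c "
from bench import ticket
print(ticket.close_job())"
```

```text
the job is handed in; nothing more can be done
None
```

I handed the job in at about 20 s of the 45 s allowed. The rod is lying in the bracket with its sleeve locked at the next hole. The interface gave no verdict, so these results rest on my own checks.

**What I did:**
- I gripped the rod by its sleeve, clear of the button, and lifted it over the fence.
- I lowered its foot plate into the bracket slot and let go while it was still at the short setting.
- I then gripped over the button and squeezed it flush, with the jaws reading 29.8 mm across the 30 mm sleeve.
- I drew the sleeve out in small steps until the button sprang out, then let go and moved clear.

**Last checks:**
- **Button:** the final top picture shows it standing proud of the sleeve. A 1.5 mm test tug moved the tool only 0.2 mm while the force rose to about 6 N, so it is locked.
- **Draw-out:** the bare bar grew by about 32.5 mm in the picture. A rougher check, from the button to the sleeve edge, gave about 35 mm. Both are within the 28 to 36 mm limit.
- **Rod and surroundings:** the foot plate is in the slot. By eye, the other things sit where they were in the first picture; I did not measure them.

**Disagreement:** the two cameras differed by about 5 mm in world y. I used differences within one picture for the placing and checked them against the gripper position.

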